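Close the bayonet cap of the sample cell

TASK

The cap of the round sample cell is standing on the cell's slotted rim with its lugs out of line with the slots. Turn the cap until its two lugs drop into the two slots, press it straight down until it is fully home, then turn it clockwise (seen from above) until it meets the stop, and leave it locked there. Leave the other loose things on the bench where they are.

Things in the scene. Friction and masses are not known exactly. Their poses are not given: they have to be found in the camera images.
- cell_rim (a point): Centre of the top face of the rim of the sample cell, a fixed upright aluminium pot, 112 mm outside diameter (foot 136 mm, brass side port), rim 80 mm above the bench. z up. The x axis runs through both slots: notches 24 mm wide, open to the 70 mm bore, cut through the 6 mm thick rim at opposite sides (+x and -x).
- cell_channel (a point): Point on the cell's axis at the floor of the channel under the rim, 17 mm below the rim's top (axes as cell_rim). The channel, 46 mm radius and 11 mm high, leads from each slot 60 degrees clockwise (seen from above) to a stop; the other way is blocked.
- plunger (a joint): Plunger in the cell's bore, on which the cap's plug comes to rest: 0 = up, grows to 0.012 m as it is pressed down. Its tight seal carries the cap's weight (up to 5 N), gives way at about 14 N in all and does not spring back.
- cap_bar (a point): Loose metal cap (0.4 kg), point on its axis half-way up its bar handle. z up, x along the bar. The bar is 124 mm long, 14 mm wide (y), 24 mm high. This point is 34 mm above the rim's top while the lugs stand on the rim, 26 to 29 mm when they have dropped into the slots, 17 mm when the cap is fully home; only then can it turn under the rim.
- cap_hub (a point): Centre of the flat top of the round hub in the middle of the bar, 34 mm diameter, on the cap's axis, 16 mm above cap_bar. Axes as cap_bar.
- cap_lug (a point): Outer end of the lug at the cap's +x, in its underside: 44 mm from the axis, 34 mm below cap_bar. An equal lug is at -x; both lie right under the bar, are 16 mm wide and 8 mm high, and either fits either slot. Once in the slots the cap can turn only a few degrees. A few N sideways near a bar end turn the cap. Its plug, 67 mm diameter, reaches 18 mm below the lugs, into the bore.
- brush: Flat dust brush, 168 mm long, lying on the bench; bystander. Origin at the centre of its underside.
- core_large: Drilled rock core, 38 mm diameter, 50 mm high, standing; bystander. Origin at the centre of its underside.
- beaker: Empty 100 ml beaker, 70 mm high; bystander. Origin at the centre of its underside.
- lens: Folding hand lens, 58 mm long, lying on the bench; bystander. Origin at the centre of its underside.

How it is judged:
By the outcome, as a careful person would: the job done as asked, in the order asked, and still so for the second after the job is handed in, with the robot touching nothing.
It also fails if it takes over 61 s, if anything falls off the work surface, if the arm or the gripper's body presses on something with over 40 N, if the wrist force passes 120 N, or if a joint passes its speed limit or range.

ROBOT

A 6-joint arm with a two-finger parallel gripper is mounted at the origin on a cart in front of the work surface, level with it; the furniture and walls round the work are solid. World frame = base frame: x ahead of the robot, y to its left, z up, the work surface at z = 0. Lengths are in m, angles in rad, forces in N, time in s.
With the tool pointing down it reaches from about 0.35 to 0.775 m from the base axis. Payload 5.5 kg.
Tool frame: the origin (TCP) lies at the very end of the fingers, on their centre line; the grasp point (between the pads) lies env.grasp_offset behind it (env.grasp_offset is the distance from the TCP to the grasp point, in m); x points along the fingers, y is the direction in which the jaws open and shut, and the axes are right-handed (so a half turn about x gives the same grasp; the last joint's range is limited). The gripper opens to 85 mm and grips with 20 to 120 N. Pads are 22 mm wide; open, the fingers measure 114 mm over their backs; the gripper's body (76 mm by 85 mm) begins 54 mm behind the grasp point. The pads swing forward as they close: fully open they stand 13 mm farther back than shut.
Start: joints at [-1.391, 0.313, 0.046, 1.304, 0, 1.431], TCP at [0.181, -0.546, 0.231] pointing down, gripper open.
Joint ranges: [-2.76, 2.76], [-0.86, 1.69], [-1.03, 1.26], [-2.2, 2.34], [-1.47, 1.5], [-3.14, 3.14]. Speed limits (rad/s): [2.57, 2.57, 3.14, 3.14, 3.14, 3.14].

INTERFACE

Orientations are given as a unit quaternion [w, x, y, z].
In Python, from workcell import get_state, viewer, job, env gives the robot as it stands.
- The arm moves only by the tool send_rows, never from a script. Its argument "plan" is a list of rows, each a list of 6 numbers: the shift along the tool's x, y, z in mm, then the turn, a rotation vector about the tool's x, y, z in degrees. A call has exactly 10 rows; each row is the pose to reach, as a shift and turn from the pose commanded when the call began, along the tool's axes at that moment; what a row does not reach only later rows make up. A row lasts 1/8 s, in which the tool goes at most 62.5 mm and 10.7 degrees, less where a joint would pass 70% of its speed; a pose out of reach is approached as far as the arm can. A call with a gripper value outside its range is refused whole. "claw" is the finger opening in mm, from 0 to 85.4, set as the call begins (left out, the last holds). The fingers move at their own pace and stop on an object; "newtons" is the grip in N (left out, the last holds). Time passes only in rows, so rows that repeat a pose let the fingers close, or fill a call up. It gives the time, the measured TCP pose, the force and the opening at its end, in the units of the state.
- get_state(): the state, without advancing time (a new reading comes with each control period).
- viewer.read_camera(name): name is "side" or "top"; returns a dict with "frame" (384x512x3 uint8, blue, green, red), "mtx" (3x3 intrinsics, pixels), "rvec" (rotation vector, rad) and "tvec" (3), from world to camera coordinates, as OpenCV has them. Camera axes: x right, y down, z forward; pixel columns grow to the right and rows downward; lengths in m; the calibration is good to about 2 mm. A picture is of the moment at which its call begins. There is no depth.
- job.hand_in(): hands the job in, once; it reports no verdict.
The state is a dict: "clock": time; "joint_pos": joint angles; "qvel": joint speeds; "tau": joint torques, N m; "tcp_pos": TCP position; "orientation": TCP orientation; "wrist_force": force on the tool from outside, world axes, zero at the start; "ft_torque": the same for the moment, N m; "finger_gap": finger opening in m.
Only numpy, scipy, OpenCV 4.12 (cv2) and the standard library are available. Lean on these libraries where they do the work, as an engineer would, in place of code of your own. Each camera call takes 0.05 s, during which the arm holds its last target.

## Working session

There is one attempt and no reset: what is moved stays moved. The work goes in short steps, Python scripts to look and compute and a tool call to move; the robot and the scene stay as the last step left them, time stands still between calls to the robot, and variables do not carry over. Pictures are saved under pics/ and viewed, and the job is handed in when it is done.

Besides the shell and the picture viewer there is one more tool, called after "Emit:" as name(argument=value, ...) on one line, values as JSON. send_rows: Moves the arm, as the interface text tells. Its arguments: {"type":"object","properties":{"plan":{"type":"array"},"claw":{"type":"number"},"newtons":{"type":"number"}},"required":["plan"]}

```bash
ls; mkdir -p pics; python3 - <<'E'
from workcell import get_state, viewer, job, env
import cv2
s=get_state(); print(s); print(env.grasp_offset)
for n in ("side","top"):
    d=viewer.read_camera(n); cv2.imwrite(f"pics/{n}0.png",d["frame"]); print(n,d["mtx"],d["rvec"],d["tvec"])
E
```

```text
pics
{'clock': 0.0, 'joint_pos': array([-1.39056941e+00,  3.14017214e-01,  4.49696818e-02,  1.30356312e+00,
        1.89920654e-05,  1.43123469e+00]), 'qvel': array([ 0.00173673, -0.00144957, -0.00019432,  0.00132076,  0.00198359,
       -0.00033575]), 'tau': array([ 2.74124768e-04, -4.80630291e+01,  2.98532224e+01,  1.96036912e-02,
       -4.27125599e-05,  6.78099369e-06]), 'tcp_pos': array([ 0.18068734, -0.54534738,  0.23039548]), 'orientation': array([-0.11193967, -0.6980804 , -0.1132226 ,  0.69809305]), 'wrist_force': array([-0.20666868, -0.2386133 , -0.27781923]), 'ft_torque': array([-0.03376771, -0.01827037, -0.03051324]), 'finger_gap': 0.08542517975860926}
0.0187
side [[368.30758945   0.         258.56509449]
 [  0.         368.30758945 190.89902294]
 [  0.           0.           1.        ]] [ 0.26268515 -2.60369988  1.54150714] [0.47437124 0.17087273 0.81037261]
top [[378.02632966   0.         252.2994619 ]
 [  0.         378.02632966 196.21885242]
 [  0.           0.           1.        ]] [ 2.19330977 -2.21980338  0.07374473] [-0.03306129  0.48486176  0.93921152]
```

View pics/side0.png

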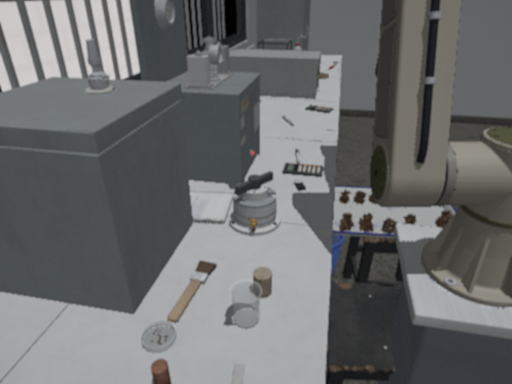

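View pics/top0.png

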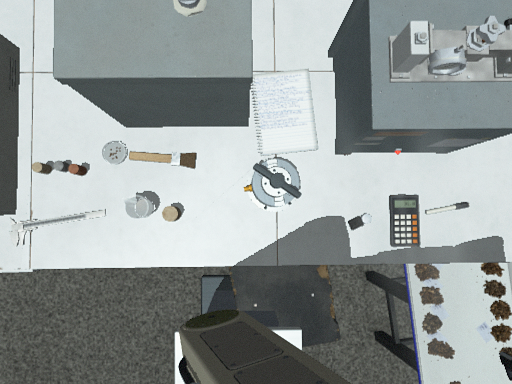

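The side view shows the cell at about (255,205) with its black bar at (254,183). The top view shows the cell at about (275,183), with the bar slanting from upper left to lower right. I'll zoom in and measure.

```bash
cat > h.py <<'E'
import numpy as np, cv2
from workcell import get_state, viewer, job, env
def cam(n):
    d=viewer.read_camera(n); R=cv2.Rodrigues(np.array(d["rvec"],float))[0]; d["R"]=R; d["t"]=np.array(d["tvec"],float).ravel(); d["K"]=np.array(d["mtx"]); d["c"]=-R.T@d["t"]; return d
def ray(d,px):
    px=np.atleast_2d(np.array(px,float)); v=np.c_[px,np.ones(len(px))]@np.linalg.inv(d["K"]).T@d["R"]; return v
def plane(d,px,z):
    v=ray(d,px); s=(z-d["c"][2])/v[:,2]; return d["c"]+v*s[:,None]
def proj(d,P):
    return cv2.projectPoints(np.atleast_2d(np.array(P,float)),np.array(d["rvec"],float),np.array(d["tvec"],float),d["K"],None)[0][:,0]
E
python3 - <<'E'
from h import *
for n,(x0,y0,w,h) in {"top":(225,135,100,80),"side":(205,160,100,80)}.items():
    d=cam(n); c=d["frame"][y0:y0+h,x0:x0+w]; print(n,d["c"])
    cv2.imwrite(f"pics/{n}1.png",cv2.resize(c,None,fx=7.5,fy=7.5,interpolation=cv2.INTER_CUBIC))
E
```

```text
top [ 0.43924644 -0.02037231  0.9617431 ]
side [0.33758876 0.71068519 0.54026818]
```

View pics/top1.png

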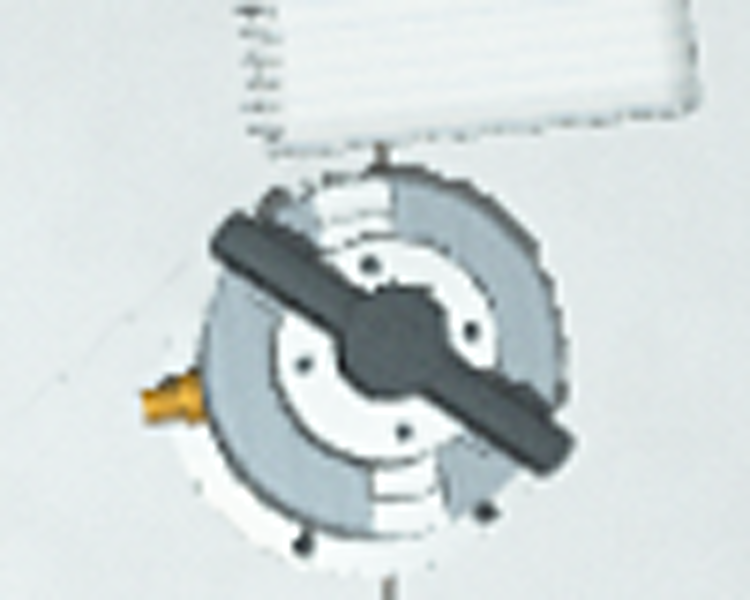

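View pics/side1.png

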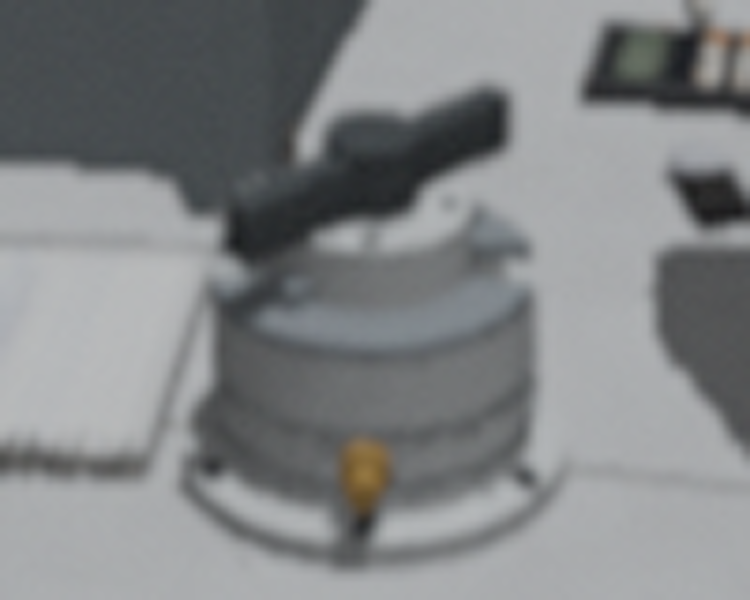

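```bash
python3 - <<'E'
from h import *
d=cam("top"); 
def c2p(l): return [( 225+(u+.5)/7.5-.5, 135+(v+.5)/7.5-.5) for u,v in l]
# bar mask
f=d["frame"][150:215,240:310].astype(int)
m=(f.max(2)<100).astype(np.uint8); m=cv2.morphologyEx(m,cv2.MORPH_OPEN,np.ones((3,3)))
n,l,st,ce=cv2.connectedComponentsWithStats(m); i=1+np.argmax(st[1:,4]); ys,xs=np.nonzero(l==i)
P=plane(d,np.c_[xs+240,ys+150],0.126)[:,:2]
c=P.mean(0); w,V=np.linalg.eigh(np.cov((P-c).T)); a=V[:,1]; print("bar c",c,"ang",np.degrees(np.arctan2(a[1],a[0])),st[i], "len",np.ptp((P-c)@a))
# hub centre, pick
print("hub",plane(d,c2p([(393,341)]),.130))
# bore/rim slots at z=.08
sl=plane(d,c2p([(318,200),(390,200),(372,500),(442,500)]),.08)[:,:2]; print(sl)
A=(sl[0]+sl[1])/2; B=(sl[2]+sl[3])/2; print("slot",A,B,"mid",(A+B)/2,"ang",np.degrees(np.arctan2(*(A-B)[::-1])), np.linalg.norm(sl[0]-sl[1]),np.linalg.norm(sl[2]-sl[3]))
# slot edges
pts=plane(d,c2p([(322,230),(314,195),(390,235),(386,180),(372,470),(374,530),(437,460),(446,505)]),.08)[:,:2]
for i in range(0,8,2):
  v=pts[i+1]-pts[i]; print(np.degrees(np.arctan2(v[1],v[0])))
# Rim outer: left edge, right edge
print(plane(d,c2p([(203,350),(560,350),(383,168),(383,535)]),.08)[:,:2])
E
```

```text
bar c [ 0.53816978 -0.0649472 ] ang 53.45244029365965 [18 15 15 11 62] len 0.03824622689155334
hub [[ 0.51399576 -0.09155522  0.13      ]]
[[ 0.56301431 -0.07301535]
 [ 0.56279324 -0.09558361]
 [ 0.46887004 -0.08850874]
 [ 0.46861213 -0.11035389]]
slot [ 0.56290377 -0.08429948] [ 0.46874108 -0.09943132] mid [ 0.51582243 -0.0918654 ] ang 9.129313769460913 0.022569344732048212 0.02184666964534459
12.012098165000241
3.2567233876868245
-178.96236790686743
-169.60907179667998
[[ 0.51631042 -0.03643169]
 [ 0.51510413 -0.14808841]
 [ 0.57289629 -0.09354388]
 [ 0.45792651 -0.09177218]]
```

```bash
python3 - <<'E'
from h import *
from scipy.spatial.transform import Rotation as Ro
d=cam("top"); 
f=d["frame"].astype(int); print(f[183,255:300].max(1))
m=np.zeros(f.shape[:2],np.uint8); m[155:208,245:312]=(f.max(2)<125)[155:208,245:312]
n,l,st,ce=cv2.connectedComponentsWithStats(m); i=l[180,277]; ys,xs=np.nonzero(l==i); print(st[i])
P=plane(d,np.c_[xs,ys],0.126)[:,:2]
c=P.mean(0); w,V=np.linalg.eigh(np.cov((P-c).T)); a=V[:,1]; print("bar c",c,"ang",np.degrees(np.arctan2(a[1],a[0])), "len",np.ptp((P-c)@a))
r=cv2.minAreaRect(np.c_[xs,ys].astype(np.float32)); b=plane(d,cv2.boxPoints(r),.126); print(r,b,b.mean(0))
s=get_state(); q=s["orientation"]; R=Ro.from_quat([q[1],q[2],q[3],q[0]]).as_matrix(); print(R.round(3)); print(s["clock"])
print("box corners",plane(d,[(335,150),(345,152),(250,122),(100,122),(512,152)],0.0)[:,:2])
dx=cam("side"); print(proj(dx,[[.515,-.092,.13],[.515,-.092,.08]]))
E
```

```text
[202 201 201 198 206 187 124 238 251 172  77 155 253 250 217  35  97 108
 105 102 103 106 103 103  99 104 100  98  98  86  82  71 136 247 245 234
 140 199 194 194 194 189 198 193 168]
[253 160  48  38 520]
bar c [ 0.51529144 -0.09086339] ang 54.95990789747139 len 0.12191575942532115
((277.0000305175781, 180.00001525878906), (54.85596466064453, 16.03343391418457), 35.837650299072266) [[ 0.53636713 -0.03242158  0.126     ]
 [ 0.5652045  -0.05366684  0.126     ]
 [ 0.49248411 -0.15154079  0.126     ]
 [ 0.46385364 -0.1301275   0.126     ]] [ 0.51447735 -0.09193918  0.126     ]
[[-0.     0.314 -0.949]
 [ 0.    -0.949 -0.314]
 [-1.    -0.001  0.   ]]
0.3
box corners [[ 0.60159135 -0.25342088]
 [ 0.59616997 -0.27915117]
 [ 0.67610673 -0.03557886]
 [ 0.67909391  0.34723452]
 [ 0.59210672 -0.71472762]]
[[253.79033433 176.69737066]
 [253.94709831 194.20108257]]
```

Emit:
send_rows(plan=[[0,-16,-23,-10,0,0],[0,-32,-46,-20,0,0],[0,-48,-69,-30,0,0],[0,-64,-92,-40,0,0],[0,-80,-115,-50,0,0],[0,-96,-138,-60,0,0],[0,-112,-161,-70,0,0],[0,-128,-184,-80,0,0],[0,-144,-207,-90,0,0],[0,-160,-230,-100,0,0]], claw=85)

```text
clock: 1.6
tcp_pos: [0.3493, -0.3209, 0.2314]
orientation: [0.608, 0.361, 0.608, -0.361]
wrist_force: [0.2, -1.2, 0.7]
finger_gap: 0.0848
```

```bash
cat >> h.py <<'E'
from scipy.spatial.transform import Rotation as Ro
def pose():
    s=get_state(); q=s["orientation"]; R=Ro.from_quat([q[1],q[2],q[3],q[0]]).as_matrix(); return s,R
def rep():
    s,R=pose(); print("t",round(s["clock"],2),"tcp",s["tcp_pos"].round(4),"jawyaw",np.degrees(np.arctan2(R[1,1],R[0,1])).round(2),"tilt",R[:2,0].round(3),"j",s["joint_pos"].round(3),"F",s["wrist_force"].round(1),"M",s["ft_torque"].round(2),"gap",round(s["finger_gap"]*1000,1)); return s,R
def to(x,y,z):
    s,R=pose(); print("tool mm",(R.T@(np.array([x,y,z])-s["tcp_pos"])*1000).round(1))
E
python3 - <<'E'
from h import *
rep(); to(.5147,-.0915,.21)
E
```

```text
t 1.6 tcp [ 0.3493 -0.3209  0.2314] jawyaw 28.65 tilt [ 0. -0.] j [-0.913  0.118 -0.202  1.251 -0.     0.158] F [ 0.2 -1.2  0.7] M [ 0.03 -0.04 -0.  ] gap 84.8
tool mm [  21.4  255.2 -122. ]
```

Emit:
send_rows(plan=[[2,26,-12,-10.5,0,0],[4,51,-24,-21,0,0],[6,77,-37,-31.5,0,0],[8,102,-49,-42,0,0],[10,128,-61,-52.5,0,0],[12,153,-73,-63,0,0],[14,179,-85,-73.5,0,0],[16,204,-98,-84,0,0],[18,230,-110,-94.5,0,0],[20,255,-122,-105,0,0]])

```text
clock: 2.85
tcp_pos: [0.5159, -0.0925, 0.2112]
orientation: [0.656, -0.263, 0.656, 0.263]
wrist_force: [-0.0, -0.1, 0.5]
finger_gap: 0.0851
```

```bash
python3 - <<'E'
from h import *
rep(); to(.5147,-.0915,.16)
for n,(x0,y0,w,h) in {"side":(160,90,200,150)}.items():
    d=cam(n); c=d["frame"][y0:y0+h,x0:x0+w]
    cv2.imwrite(f"pics/{n}2.png",cv2.resize(c,None,fx=4,fy=4,interpolation=cv2.INTER_CUBIC))
E
```

```text
t 2.85 tcp [ 0.5159 -0.0925  0.2112] jawyaw 133.68 tilt [ 0. -0.] j [-0.331  0.222 -0.126  1.223 -0.    -1.093] F [-0.  -0.1  0.5] M [-0.02 -0.07 -0.03] gap 85.1
tool mm [51.2  1.5 -0.2]
```

View pics/side2.png

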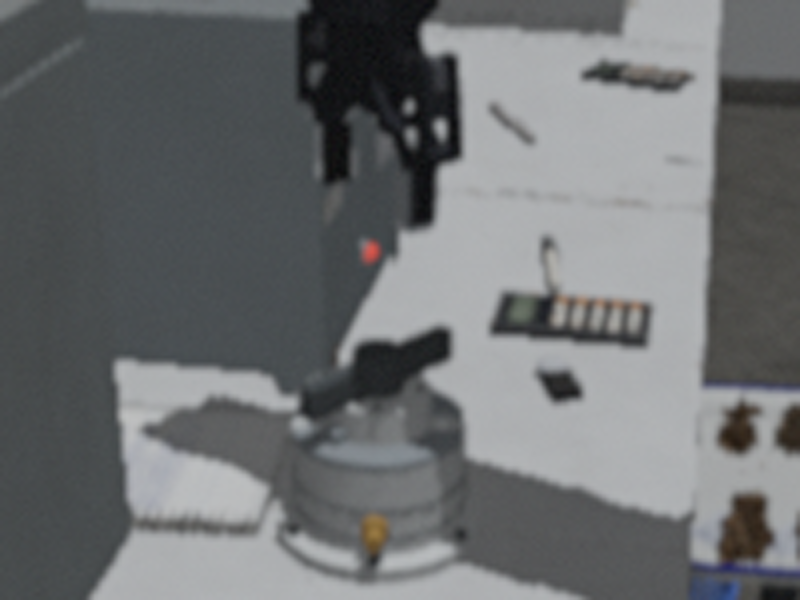

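Emit:
send_rows(plan=[[0,1,0,-5.5,0,0],[0,1.5,0,-10.8,0,0],[20,1.5,0,-10.8,0,0],[40,1.5,0,-10.8,0,0],[60,1.5,0,-10.8,0,0],[75,1.5,0,-10.8,0,0],[85,1.5,0,-10.8,0,0],[94,1.5,0,-10.8,0,0],[100,1.5,0,-10.8,0,0],[104,1.5,0,-10.8,0,0]])

```text
clock: 4.15
tcp_pos: [0.5145, -0.0923, 0.1072]
orientation: [0.63, -0.322, 0.63, 0.322]
wrist_force: [0.3, -0.3, -1.0]
finger_gap: 0.0845
```

```bash
python3 - <<'E'
from h import *
rep(); to(.5147,-.0915,.107)
for n,(x0,y0,w,h) in {"side":(205,130,100,100),"top":(225,135,100,80)}.items():
    d=cam(n); c=d["frame"][y0:y0+h,x0:x0+w]
    cv2.imwrite(f"pics/{n}3.png",cv2.resize(c,None,fx=6,fy=6,interpolation=cv2.INTER_CUBIC))
E
```

```text
t 4.15 tcp [ 0.5145 -0.0923  0.1072] jawyaw 144.12 tilt [ 0. -0.] j [-0.331  0.285 -0.308  0.977 -0.    -1.276] F [ 0.3 -0.3 -1. ] M [-0.02  0.    0.  ] gap 84.5
tool mm [0.2 0.3 0.7]
```

View pics/side3.png

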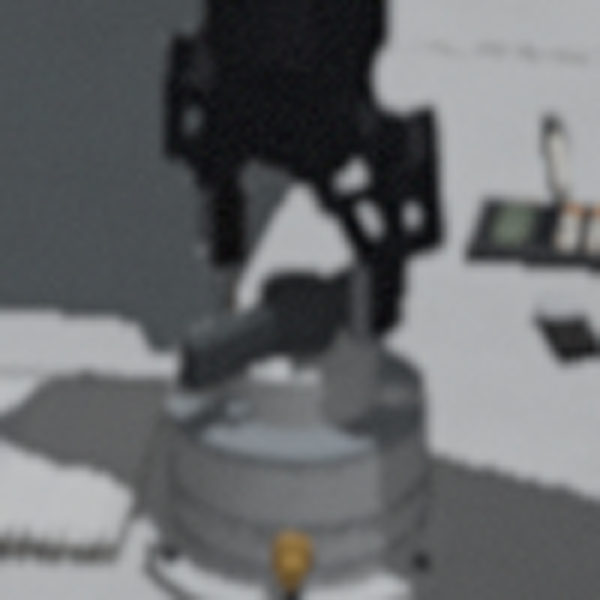

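View pics/top3.png

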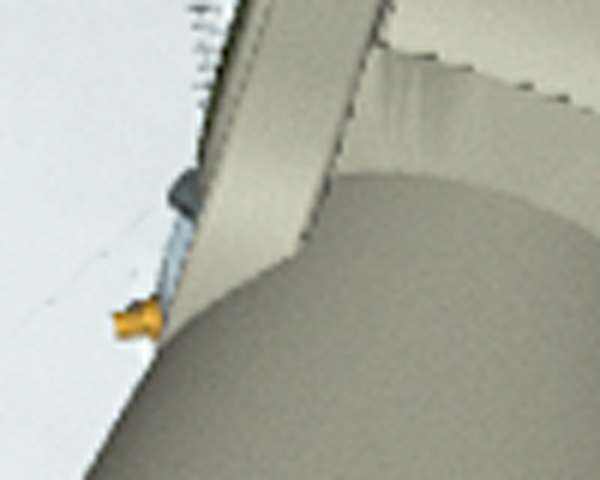

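The fingers straddle the hub cleanly, with no contact yet. Closing on it.

Emit:
send_rows(plan=[[0,0,0,0,0,0],[0,0,0,0,0,0],[0,0,0,0,0,0],[0,0,0,0,0,0],[0,0,0,0,0,0],[0,0,0,0,0,0],[0,0,0,0,0,0],[0,0,0,0,0,0],[0,0,0,0,0,0],[0,0,0,0,0,0]], claw=0, newtons=40)

```text
clock: 5.5
tcp_pos: [0.5147, -0.0923, 0.1077]
orientation: [0.63, -0.322, 0.63, 0.321]
wrist_force: [0.3, -0.1, 5.5]
finger_gap: 0.0326
```

```bash
python3 - <<'E'
from h import *
rep()
for n,(x0,y0,w,h) in {"side":(205,130,100,100)}.items():
    d=cam(n); c=d["frame"][y0:y0+h,x0:x0+w]
    cv2.imwrite(f"pics/{n}4.png",cv2.resize(c,None,fx=6,fy=6,interpolation=cv2.INTER_CUBIC))
E
```

```text
t 5.5 tcp [ 0.5147 -0.0923  0.1077] jawyaw 144.12 tilt [ 0.001 -0.   ] j [-0.331  0.285 -0.308  0.978 -0.    -1.276] F [ 0.3 -0.1  5.5] M [ 0.01  0.14 -0.02] gap 32.6
```

View pics/side4.png

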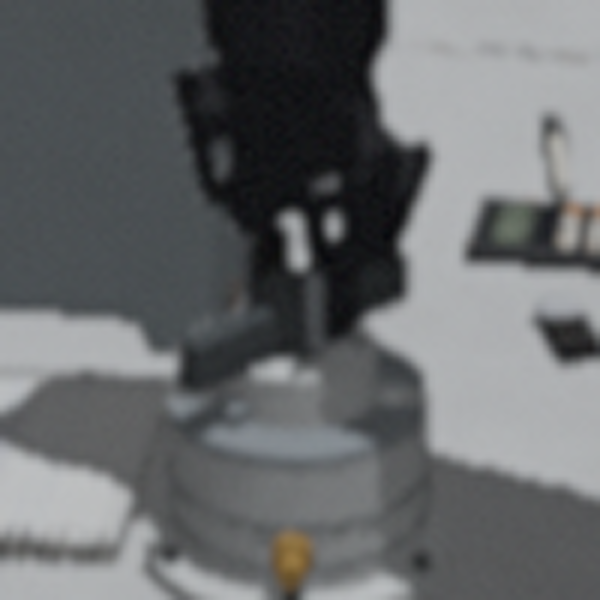

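Emit:
send_rows(plan=[[0,0,0,4,0,0],[0,0,0,9,0,0],[0,0,0,14,0,0],[0,0,0,19,0,0],[0,0,0,24,0,0],[0,0,0,29,0,0],[0,0,0,34,0,0],[0,0,0,39,0,0],[0,0,0,43,0,0],[0,0,0,45,0,0]])

```text
clock: 6.8
tcp_pos: [0.5134, -0.0919, 0.1062]
orientation: [0.704, -0.056, 0.706, 0.056]
wrist_force: [-1.2, -0.5, -3.6]
finger_gap: 0.0327
```

```bash
python3 - <<'E'
from h import *
rep()
for n,(x0,y0,w,h) in {"side":(205,130,100,100),"top":(225,135,100,80)}.items():
    d=cam(n); c=d["frame"][y0:y0+h,x0:x0+w]
    cv2.imwrite(f"pics/{n}5.png",cv2.resize(c,None,fx=6,fy=6,interpolation=cv2.INTER_CUBIC))
E
```

```text
t 6.8 tcp [ 0.5134 -0.0919  0.1062] jawyaw 99.06 tilt [-0.002  0.001] j [-0.331  0.286 -0.31   0.977 -0.    -0.489] F [-1.2 -0.5 -3.6] M [-0.02  0.06  0.02] gap 32.7
```

View pics/side5.png

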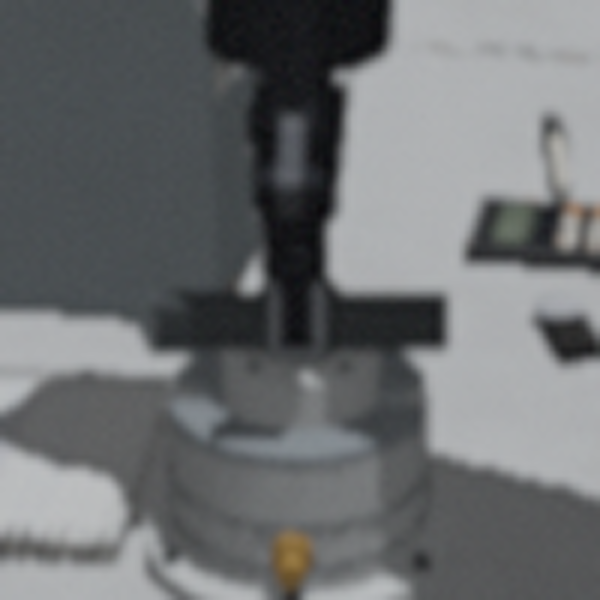

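View pics/top5.png

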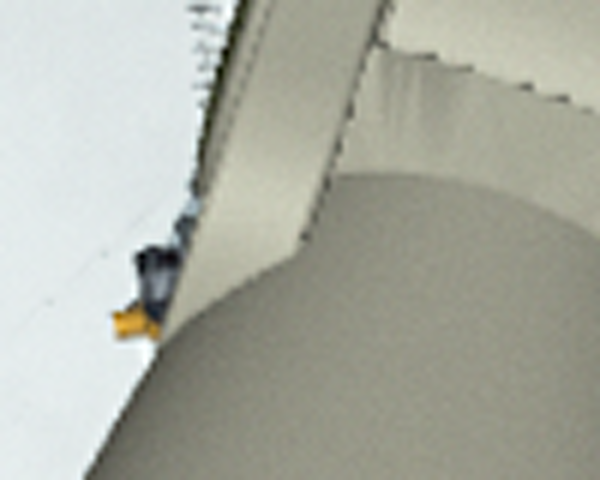

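The wrist now carries about the cap's weight (Fz went from +5.5 to −3.6 N). The lugs have therefore lost rim support, so they are over the slots. In the side view the bar lies along the slot axis (x). Lowering next.

Emit:
send_rows(plan=[[1,0,0,0,0,0],[2,0,0,0,0,0],[3,0,0,0,0,0],[4,0,0,0,0,0],[5,0,0,0,0,0],[6,0,0,0,0,0],[7,0,0,0,0,0],[8,0,0,0,0,0],[8,0,0,0,0,0],[8,0,0,0,0,0]])

```text
clock: 8.15
tcp_pos: [0.5149, -0.0924, 0.1007]
orientation: [0.705, -0.057, 0.704, 0.056]
wrist_force: [-2.6, 0.1, 7.6]
finger_gap: 0.0328
```

```bash
python3 - <<'E'
from h import *
rep()
for n,(x0,y0,w,h) in {"side":(205,130,100,100)}.items():
    d=cam(n); c=d["frame"][y0:y0+h,x0:x0+w]
    cv2.imwrite(f"pics/{n}6.png",cv2.resize(c,None,fx=6,fy=6,interpolation=cv2.INTER_CUBIC))
E
```

```text
t 8.15 tcp [ 0.5149 -0.0924  0.1007] jawyaw 99.13 tilt [ 0.002 -0.001] j [-0.331  0.29  -0.319  0.96   0.    -0.49 ] F [-2.6  0.1  7.6] M [0.3  0.52 0.01] gap 32.8
```

View pics/side6.png

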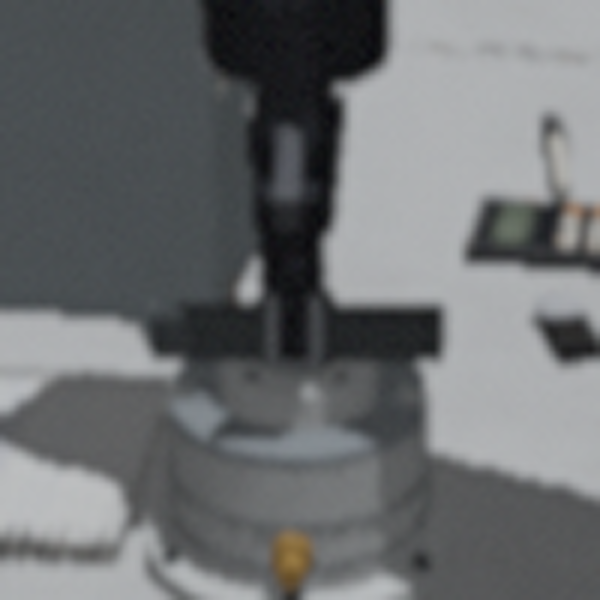

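Emit:
send_rows(plan=[[1,0,0,0,0,0],[2,0,0,0,0,0],[3,0,0,0,0,0],[4,0,0,0,0,0],[4,0,0,0,0,0],[5,0,0,0,0,0],[5,0,0,0,0,0],[6,0,0,0,0,0],[6,0,0,0,0,0],[6,0,0,0,0,0]])

```text
clock: 9.45
tcp_pos: [0.515, -0.0924, 0.0948]
orientation: [0.706, -0.057, 0.704, 0.056]
wrist_force: [-2.7, 0.8, 6.8]
finger_gap: 0.0328
```

```bash
python3 - <<'E'
from h import *
rep()
for n,(x0,y0,w,h) in {"side":(205,130,100,100)}.items():
    d=cam(n); c=d["frame"][y0:y0+h,x0:x0+w]
    cv2.imwrite(f"pics/{n}7.png",cv2.resize(c,None,fx=6,fy=6,interpolation=cv2.INTER_CUBIC))
E
```

```text
t 9.45 tcp [ 0.515  -0.0924  0.0948] jawyaw 99.13 tilt [ 0.002 -0.001] j [-0.331  0.296 -0.327  0.946 -0.    -0.49 ] F [-2.7  0.8  6.8] M [0.24 0.54 0.04] gap 32.8
```

View pics/side7.png

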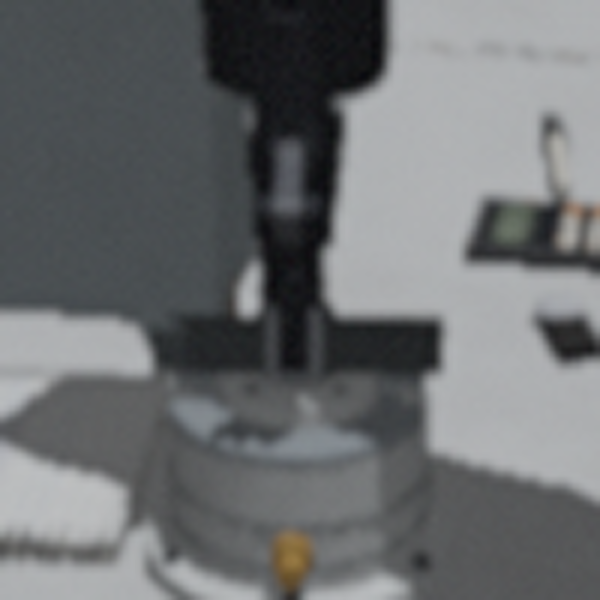

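Emit:
send_rows(plan=[[1,0,0,0,0,0],[2,0,0,0,0,0],[3,0,0,0,0,0],[4,0,0,0,0,0],[4.5,0,0,0,0,0],[5,0,0,0,0,0],[5.5,0,0,0,0,0],[6,0,0,0,0,0],[6,0,0,0,0,0],[6,0,0,0,0,0]])

```text
clock: 10.75
tcp_pos: [0.5153, -0.0925, 0.0906]
orientation: [0.706, -0.057, 0.704, 0.056]
wrist_force: [-7.0, 0.9, 19.3]
finger_gap: 0.0324
```

```bash
python3 - <<'E'
from h import *
rep()
for n,(x0,y0,w,h) in {"side":(205,130,100,100)}.items():
    d=cam(n); c=d["frame"][y0:y0+h,x0:x0+w]
    cv2.imwrite(f"pics/{n}8.png",cv2.resize(c,None,fx=6,fy=6,interpolation=cv2.INTER_CUBIC))
E
```

```text
t 10.75 tcp [ 0.5153 -0.0925  0.0906] jawyaw 99.13 tilt [ 0.004 -0.001] j [-0.331  0.299 -0.334  0.934 -0.    -0.49 ] F [-7.   0.9 19.3] M [ 0.56  1.32 -0.02] gap 32.4
```

View pics/side8.png

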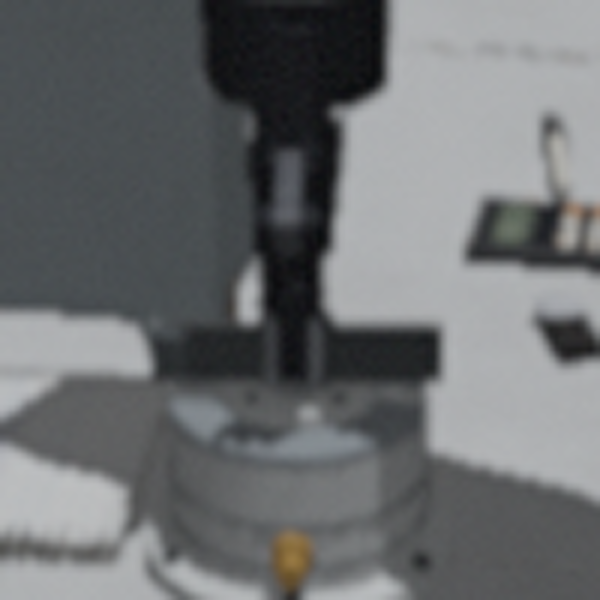

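Force jumped to 19 N after 17.1 mm of travel, so the cap is home. I'll ease the downward push slightly and turn clockwise.

Emit:
send_rows(plan=[[-1.2,0,0,0,0,0],[-1.2,0,0,4,0,0],[-1.2,0,0,9,0,0],[-1.2,0,0,14,0,0],[-1.2,0,0,19,0,0],[-1.2,0,0,24,0,0],[-1.2,0,0,29,0,0],[-1.2,0,0,34,0,0],[-1.2,0,0,38,0,0],[-1.2,0,0,40,0,0]])

```text
clock: 12.05
tcp_pos: [0.5161, -0.0926, 0.0907]
orientation: [0.683, 0.189, 0.68, -0.188]
wrist_force: [-1.6, 0.9, 8.9]
finger_gap: 0.0324
```

```bash
python3 - <<'E'
from h import *
rep()
for n,(x0,y0,w,h) in {"side":(205,130,100,100)}.items():
    d=cam(n); c=d["frame"][y0:y0+h,x0:x0+w]
    cv2.imwrite(f"pics/{n}9.png",cv2.resize(c,None,fx=6,fy=6,interpolation=cv2.INTER_CUBIC))
E
```

```text
t 12.05 tcp [ 0.5161 -0.0926  0.0907] jawyaw 59.08 tilt [ 0.004 -0.001] j [-0.331  0.3   -0.333  0.934  0.     0.209] F [-1.6  0.9  8.9] M [0.17 0.24 0.21] gap 32.4
```

View pics/side9.png

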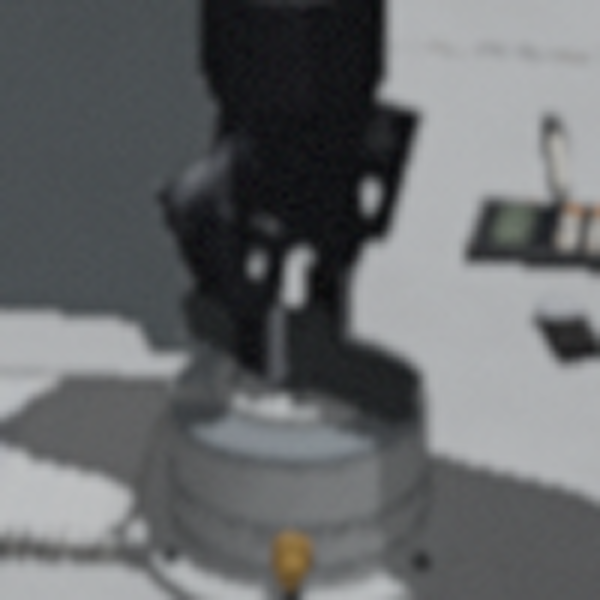

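Emit:
send_rows(plan=[[0,0,0,3,0,0],[0,0,0,6,0,0],[0,0,0,9,0,0],[0,0,0,12,0,0],[0,0,0,14,0,0],[0,0,0,16,0,0],[0,0,0,17,0,0],[0,0,0,18,0,0],[0,0,0,19,0,0],[0,0,0,20,0,0]])

```text
clock: 13.35
tcp_pos: [0.5161, -0.0926, 0.0907]
orientation: [0.64, 0.304, 0.637, -0.303]
wrist_force: [-0.9, -0.2, 8.3]
finger_gap: 0.0325
```

```bash
python3 - <<'E'
from h import *
rep()
E
```

```text
t 13.35 tcp [ 0.5161 -0.0926  0.0907] jawyaw 39.13 tilt [ 0.004 -0.001] j [-0.331  0.3   -0.333  0.934  0.     0.557] F [-0.9 -0.2  8.3] M [0.04 0.36 0.19] gap 32.5
```

Emit:
send_rows(plan=[[0,0,0,0.5,0,0],[0,0,0,1,0,0],[0,0,0,1.5,0,0],[0,0,0,2,0,0],[0,0,0,2.5,0,0],[0,0,0,3,0,0],[0,0,0,3.5,0,0],[0,0,0,4,0,0],[0,0,0,4.5,0,0],[0,0,0,5,0,0]])

```text
clock: 14.6
tcp_pos: [0.5158, -0.0937, 0.0906]
orientation: [0.626, 0.331, 0.623, -0.332]
wrist_force: [-2.7, -2.5, 7.6]
finger_gap: 0.033
```

```bash
python3 - <<'E'
from h import *
rep()
for n,(x0,y0,w,h) in {"side":(205,130,100,100),"top":(225,135,100,80)}.items():
    d=cam(n); c=d["frame"][y0:y0+h,x0:x0+w]
    cv2.imwrite(f"pics/{n}10.png",cv2.resize(c,None,fx=6,fy=6,interpolation=cv2.INTER_CUBIC))
E
```

```text
t 14.6 tcp [ 0.5158 -0.0937  0.0906] jawyaw 34.12 tilt [ 0.004 -0.004] j [-0.332  0.3   -0.333  0.934 -0.002  0.644] F [-2.7 -2.5  7.6] M [-0.73  0.48  0.32] gap 33.0
```

View pics/side10.png

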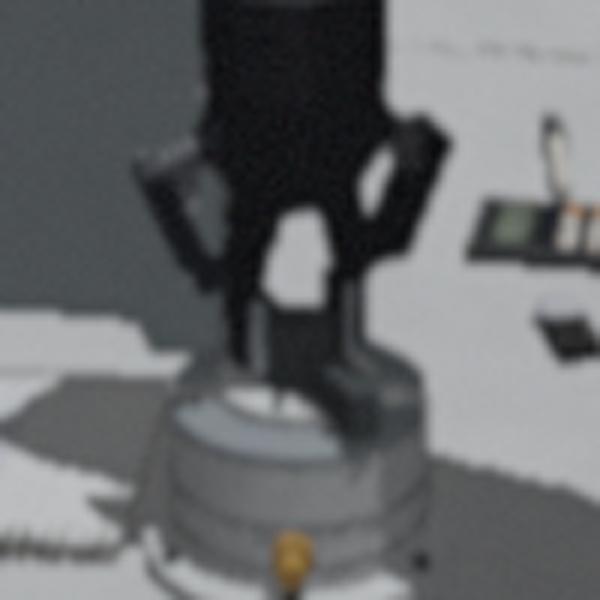

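Emit:
send_rows(plan=[[0,0,0,0.5,0,0],[0,0,0,1,0,0],[0,0,0,1.5,0,0],[0,0,0,2,0,0],[0,0,0,2.5,0,0],[0,0,0,3,0,0],[0,0,0,3.5,0,0],[0,0,0,4,0,0],[0,0,0,4.5,0,0],[0,0,0,5,0,0]])

```text
clock: 15.95
tcp_pos: [0.5162, -0.0946, 0.0907]
orientation: [0.612, 0.357, 0.607, -0.359]
wrist_force: [-1.0, -6.7, 7.0]
finger_gap: 0.0326
```

```bash
python3 - <<'E'
from h import *
rep()
for n,(x0,y0,w,h) in {"side":(205,130,100,100),"top":(225,135,100,80)}.items():
    d=cam(n); c=d["frame"][y0:y0+h,x0:x0+w]
    cv2.imwrite(f"pics/{n}11.png",cv2.resize(c,None,fx=6,fy=6,interpolation=cv2.INTER_CUBIC))
E
```

```text
t 15.95 tcp [ 0.5162 -0.0946  0.0907] jawyaw 29.11 tilt [ 0.004 -0.005] j [-0.332  0.3   -0.332  0.933 -0.004  0.731] F [-1.  -6.7  7. ] M [-1.26  0.48  0.24] gap 32.6
```

View pics/side11.png

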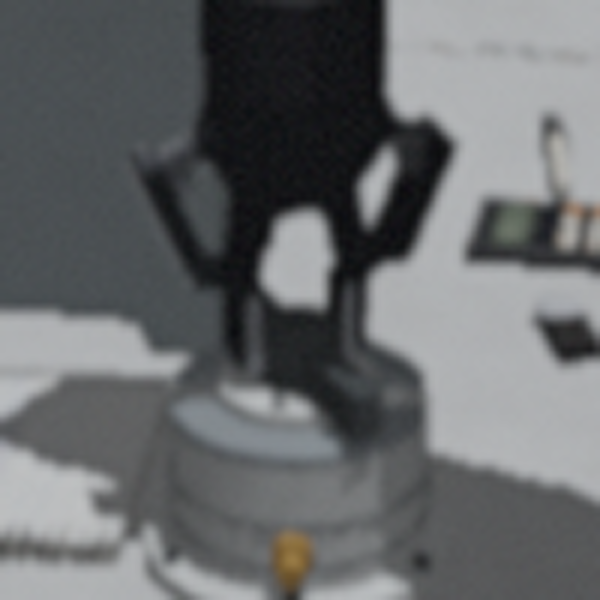

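Torque stopped rising while the sideways force grew and the bar barely moved, so it is likely at the stop. I'll release, lift and measure the bar angle.

Emit:
send_rows(plan=[[0,0,0,0,0,0],[0,0,0,0,0,0],[0,0,0,0,0,0],[0,0,0,0,0,0],[0,0,0,0,0,0],[0,0,0,0,0,0],[-5,0,0,0,0,0],[-15,0,0,0,0,0],[-30,0,0,0,0,0],[-50,0,0,0,0,0]], claw=85)

```text
clock: 17.3
tcp_pos: [0.5144, -0.0922, 0.1397]
orientation: [0.61, 0.358, 0.61, -0.358]
wrist_force: [0.9, 0.6, 0.0]
finger_gap: 0.085
```

```bash
python3 - <<'E'
from h import *
s,R=rep(); print("toward base/right (world .40,-.36,.26):"); to(.36,-.36,.26)
for n,(x0,y0,w,h) in {"side":(205,130,100,100)}.items():
    d=cam(n); c=d["frame"][y0:y0+h,x0:x0+w]
    cv2.imwrite(f"pics/{n}12.png",cv2.resize(c,None,fx=6,fy=6,interpolation=cv2.INTER_CUBIC))
E
```

```text
t 17.3 tcp [ 0.5144 -0.0922  0.1397] jawyaw 29.12 tilt [ 0. -0.] j [-0.331  0.259 -0.258  1.054 -0.     0.731] F [0.9 0.6 0. ] M [-0.04 -0.01 -0.01] gap 85.0
toward base/right (world .40,-.36,.26):
tool mm [-120.2 -265.1  158.8]
```

View pics/side12.png

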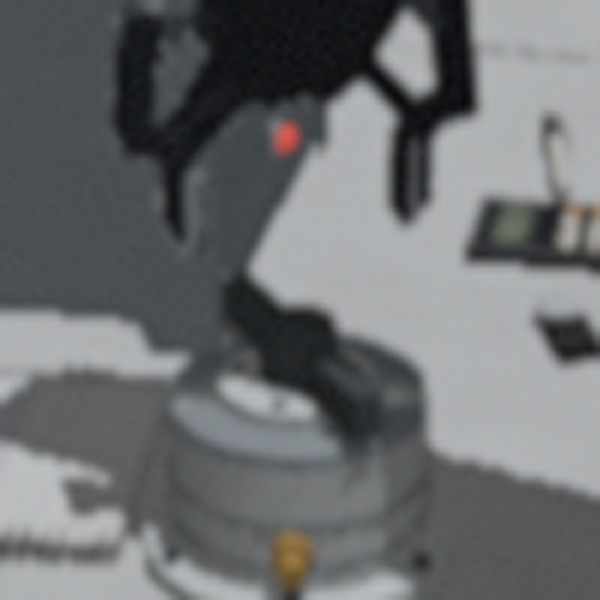

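Released cleanly; the cap stays low with its bar turned. I'll lift the arm and clear it to see from the top.

Emit:
send_rows(plan=[[-25,0,0,0,0,0],[-50,0,0,0,0,0],[-75,0,0,0,0,0],[-90,-20,12,0,0,0],[-95,-55,35,0,0,0],[-95,-95,60,0,0,0],[-95,-135,85,0,0,0],[-95,-175,110,0,0,0],[-95,-220,135,0,0,0],[-95,-265,160,0,0,0]])

```text
clock: 18.6
tcp_pos: [0.3599, -0.3624, 0.2343]
orientation: [0.61, 0.358, 0.609, -0.358]
wrist_force: [0.3, 0.1, 0.0]
finger_gap: 0.085
```

```bash
python3 - <<'E'
from h import *
rep()
for n,(x0,y0,w,h) in {"side":(205,160,100,80),"top":(225,135,100,80)}.items():
    d=cam(n); c=d["frame"][y0:y0+h,x0:x0+w]; cv2.imwrite(f"pics/{n}13.png",cv2.resize(c,None,fx=7.5,fy=7.5,interpolation=cv2.INTER_CUBIC))
    cv2.imwrite(f"pics/{n}13full.png",d["frame"])
    if n=="top":
        f=d["frame"].astype(int); m=np.zeros(f.shape[:2],np.uint8); m[155:212,245:312]=(f.max(2)<125)[155:212,245:312]
        k,l,st,ce=cv2.connectedComponentsWithStats(m); i=l[181,277]; ys,xs=np.nonzero(l==i); print(st[i])
        P=plane(d,np.c_[xs,ys],0.109)[:,:2]; cc=P.mean(0); w_,V=np.linalg.eigh(np.cov((P-cc).T)); a=V[:,1]; print("bar",cc,np.degrees(np.arctan2(a[1],a[0])),np.ptp((P-cc)@a))
E
```

```text
t 18.6 tcp [ 0.3599 -0.3624  0.2343] jawyaw 29.14 tilt [ 0.001 -0.001] j [-0.946  0.186 -0.113  1.27   0.     0.116] F [0.3 0.1 0. ] M [ 0.   -0.01  0.01] gap 85.0
[254 157  44  45 449]
bar [ 0.51771885 -0.09296944] 133.00662425472512 0.1256636237909872
```

View pics/top13.png

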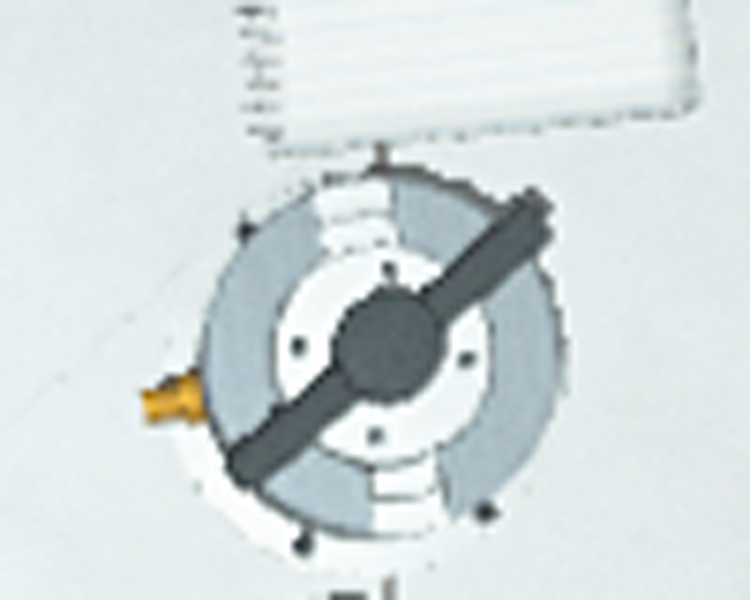

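View pics/side13.png

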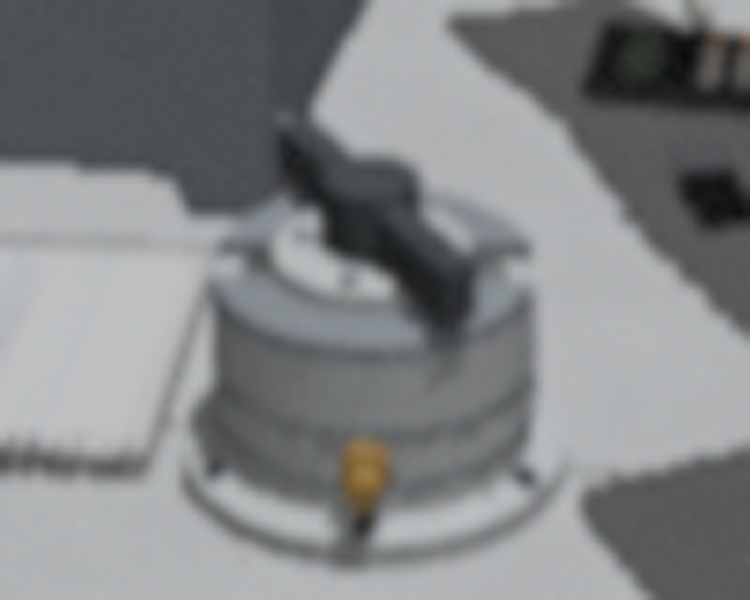

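View pics/top13full.png

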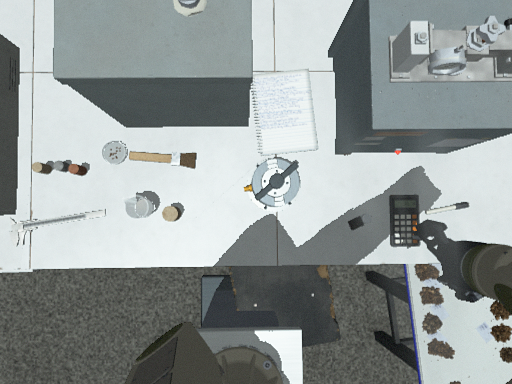

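The bar is low and rotated past the slots, about 57±2° beyond the slot axis. The hub slipped in the pads at a torque only slightly above the sliding friction, so I can't be sure it reached the stop. I'll grip it again, harder, and check.

```bash
python3 - <<'E'
from h import *
rep(); to(.5150,-.0925,.150)
d=cam("top"); 
def c2p(l): return [( 225+(u+.5)/7.5-.5, 135+(v+.5)/7.5-.5) for u,v in l]
P=plane(d,c2p([(500,205),(305,355),(425,290),(250,420),(545,240),(445,318),(340,400),(250,478)]),.109)[:,:2]
for i in (0,4,6): v=P[i+1]-P[i]; print(np.degrees(np.arctan2(v[1],v[0])))
print("hub",plane(d,c2p([(389,345)]),.113))
E
```

```text
t 18.7 tcp [ 0.3587 -0.365   0.2339] jawyaw 28.79 tilt [ 0.    -0.002] j [-9.500e-01  1.880e-01 -1.120e-01  1.269e+00 -1.000e-03  1.180e-01] F [0.3 0.6 0.1] M [ 0.04 -0.02 -0.  ] gap 85.1
tool mm [  83.3  268.3 -163.7]
126.93709175586744
127.27077690342408
130.22122734522983
hub [[ 0.51432994 -0.09178685  0.113     ]]
```

Emit:
send_rows(plan=[[0,40,-25,-4,0,0],[0,85,-52,-8,0,0],[0,130,-80,-12,0,0],[0,180,-110,-16,0,0],[0,225,-137,-16,0,0],[0,255,-156,-16,0,0],[0,267,-163,-16,0,0],[25,267,-163,-16,0,0],[55,267,-163,-16,0,0],[80,267,-163,-16,0,0]])

```text
clock: 20.0
tcp_pos: [0.5142, -0.0885, 0.1527]
orientation: [0.654, 0.27, 0.654, -0.27]
wrist_force: [0.7, 1.0, -0.3]
finger_gap: 0.0847
```

```bash
python3 - <<'E'
from h import *
rep(); to(.5147,-.0922,.0905)
E
```

```text
t 20.0 tcp [ 0.5142 -0.0885  0.1527] jawyaw 45.13 tilt [-0. -0.] j [-0.324  0.249 -0.238  1.085 -0.     0.459] F [ 0.7  1.  -0.3] M [-0.01 -0.02 -0.01] gap 84.7
tool mm [62.2 -2.3  3. ]
```

Emit:
send_rows(plan=[[0,-2.3,3,0,0,0],[12,-2.3,3,0,0,0],[24,-2.3,3,0,0,0],[36,-2.3,3,0,0,0],[46,-2.3,3,0,0,0],[54,-2.3,3,0,0,0],[59,-2.3,3,0,0,0],[61,-2.3,3,0,0,0],[61,-2.3,3,0,0,0],[61,-2.3,3,0,0,0]])

```text
clock: 21.25
tcp_pos: [0.5154, -0.0925, 0.0928]
orientation: [0.654, 0.27, 0.653, -0.27]
wrist_force: [0.4, -0.4, 0.1]
finger_gap: 0.0848
```

Emit:
send_rows(plan=[[0,0,0,0,0,0],[0,0,0,0,0,0],[0,0,0,0,0,0],[0,0,0,0,0,0],[0,0,0,0,0,0],[0,0,0,0,0,0],[0,0,0,0,0,0],[0,0,0,0,0,0],[0,0,0,0,0,0],[0,0,0,0,0,0]], claw=0, newtons=100)

```text
clock: 22.5
tcp_pos: [0.5153, -0.0925, 0.0931]
orientation: [0.654, 0.27, 0.653, -0.27]
wrist_force: [-1.2, 0.1, 5.1]
finger_gap: 0.0309
```

```bash
python3 - <<'E'
from h import *
rep()
d=cam("side"); cv2.imwrite("pics/side14.png",d["frame"])
E
```

```text
t 22.5 tcp [ 0.5153 -0.0925  0.0931] jawyaw 45.12 tilt [ 0.001 -0.001] j [-0.331  0.299 -0.327  0.944 -0.     0.452] F [-1.2  0.1  5.1] M [-0.01  0.4   0.08] gap 30.9
```

Now turning clockwise slowly, watching the torque.

Emit:
send_rows(plan=[[0,0,0,0.5,0,0],[0,0,0,1,0,0],[0,0,0,1.5,0,0],[0,0,0,2,0,0],[0,0,0,2.5,0,0],[0,0,0,3,0,0],[0,0,0,3,0,0],[0,0,0,3,0,0],[0,0,0,3,0,0],[0,0,0,3,0,0]])

```text
clock: 23.8
tcp_pos: [0.5156, -0.0927, 0.0931]
orientation: [0.647, 0.287, 0.646, -0.287]
wrist_force: [-1.1, -0.5, 6.0]
finger_gap: 0.0306
```

```bash
python3 - <<'E'
from h import *
rep()
E
```

```text
t 23.8 tcp [ 0.5156 -0.0927  0.0931] jawyaw 42.08 tilt [ 0.001 -0.001] j [-0.331  0.299 -0.327  0.943 -0.     0.505] F [-1.1 -0.5  6. ] M [-0.18  0.23  0.05] gap 30.6
```

Emit:
send_rows(plan=[[0,0,0,0.5,0,0],[0,0,0,1,0,0],[0,0,0,1.5,0,0],[0,0,0,2,0,0],[0,0,0,2.5,0,0],[0,0,0,3,0,0],[0,0,0,3.5,0,0],[0,0,0,4,0,0],[0,0,0,4.5,0,0],[0,0,0,5,0,0]])

```text
clock: 25.05
tcp_pos: [0.5154, -0.0931, 0.0931]
orientation: [0.634, 0.314, 0.633, -0.315]
wrist_force: [-3.0, -4.1, 6.1]
finger_gap: 0.0309
```

```bash
python3 - <<'E'
from h import *
rep()
a=cv2.imread("pics/side14.png"); d=cam("side"); b=d["frame"]; cv2.imwrite("pics/side15.png",b)
c=np.hstack([cv2.resize(x[165:215,215:295],None,fx=5,fy=5,interpolation=cv2.INTER_CUBIC) for x in (a,b)]); cv2.imwrite("pics/cmp15.png",c)
E
```

```text
t 25.05 tcp [ 0.5154 -0.0931  0.0931] jawyaw 37.21 tilt [ 0.001 -0.002] j [-0.331  0.299 -0.327  0.944 -0.002  0.59 ] F [-3.  -4.1  6.1] M [-0.63  0.45  1.49] gap 30.9
```

View pics/cmp15.png

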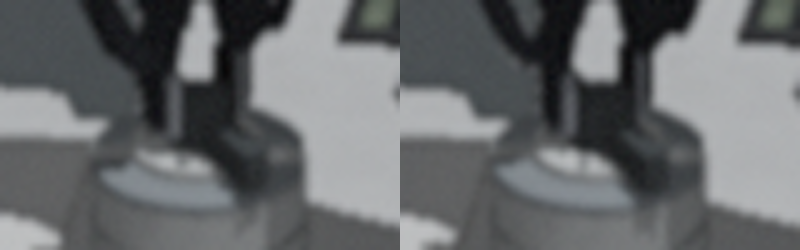

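Torque rose to 1.5 Nm (sliding was about 0.05–0.2), so this is a firm stop. Releasing and retreating.

Emit:
send_rows(plan=[[0,0,0,0,0,0],[0,0,0,0,0,0],[0,0,0,0,0,0],[0,0,0,0,0,0],[0,0,0,0,0,0],[0,0,0,0,0,0],[-5,0,0,0,0,0],[-15,0,0,0,0,0],[-30,0,0,0,0,0],[-50,0,0,0,0,0]], claw=85)

```text
clock: 26.35
tcp_pos: [0.5151, -0.0924, 0.1437]
orientation: [0.633, 0.315, 0.633, -0.315]
wrist_force: [0.8, -0.0, 0.9]
finger_gap: 0.085
```

Emit:
send_rows(plan=[[-25,0,0,0,0,0],[-50,0,0,0,0,0],[-75,0,0,0,0,0],[-90,-20,12,0,0,0],[-95,-55,35,0,0,0],[-95,-95,60,0,0,0],[-95,-135,85,0,0,0],[-95,-175,110,0,0,0],[-95,-220,135,0,0,0],[-95,-265,160,0,0,0]])

```text
clock: 27.6
tcp_pos: [0.3998, -0.3814, 0.239]
orientation: [0.634, 0.315, 0.633, -0.315]
wrist_force: [0.6, 0.0, 1.0]
finger_gap: 0.085
```

```bash
python3 - <<'E'
from h import *
rep()
for n,(x0,y0,w,h) in {"side":(205,160,100,80),"top":(225,135,100,80)}.items():
    d=cam(n); c=d["frame"][y0:y0+h,x0:x0+w]; cv2.imwrite(f"pics/{n}16.png",cv2.resize(c,None,fx=7.5,fy=7.5,interpolation=cv2.INTER_CUBIC))
    if n=="side": print(proj(d,[[.515,-.092,.113],[.515,-.092,.121]]))
    if n=="top":
        f=d["frame"].astype(int); m=np.zeros(f.shape[:2],np.uint8); m[155:212,245:312]=(f.max(2)<125)[155:212,245:312]
        k,l,st,ce=cv2.connectedComponentsWithStats(m); i=l[181,277]; ys,xs=np.nonzero(l==i); print(st[i])
        P=plane(d,np.c_[xs,ys],0.109)[:,:2]; cc=P.mean(0); w_,V=np.linalg.eigh(np.cov((P-cc).T)); a=V[:,1]; print("bar",cc,np.degrees(np.arctan2(a[1],a[0])))
E
```

```text
t 27.6 tcp [ 0.3998 -0.3814  0.239 ] jawyaw 37.13 tilt [ 0.001 -0.001] j [-0.907  0.266  0.     1.303  0.     0.015] F [0.6 0.  1. ] M [ 0.01 -0.07 -0.01] gap 85.0
[[253.8445471  182.75057622]
 [253.81915489 179.91537217]]
[254 156  44  46 447]
bar [ 0.51705269 -0.09230082] 133.94901284190215
```

View pics/top16.png

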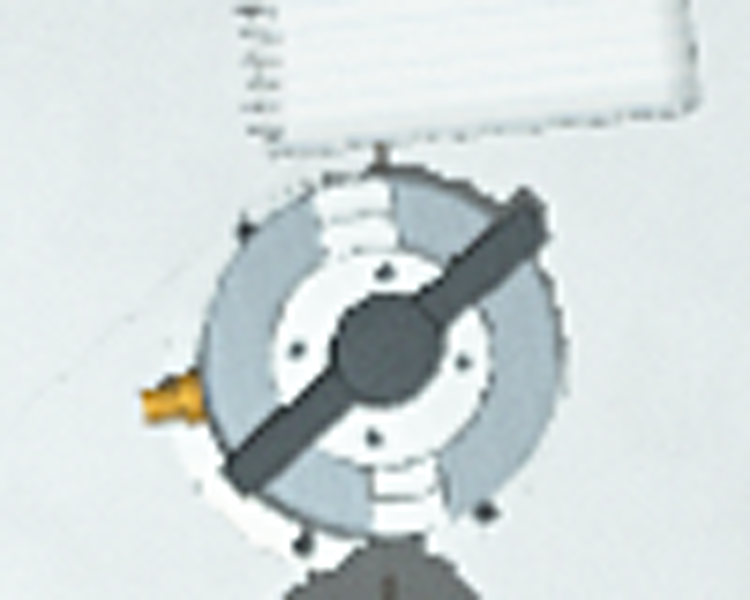

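View pics/side16.png

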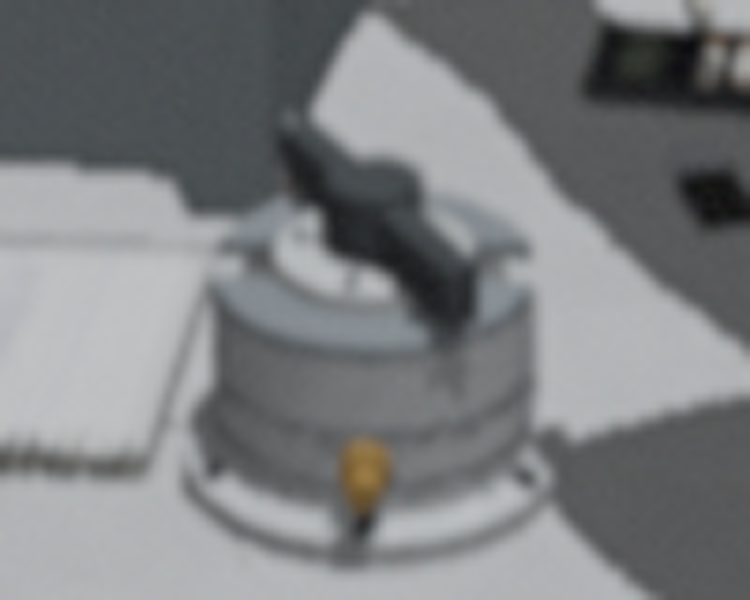

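The bar angle is unchanged within a degree or so (133° before, 134° after, in the same biased measure). The hub top projects to where z = 0.113 m (fully home) should be, and the brush, core, beaker and lens were in their places in the last full top view. Handing in.

```bash
python3 - <<'E'
from h import *
d=cam("top"); a=cv2.imread("pics/top0.png").astype(int); b=d["frame"].astype(int)
print("bystander diff",(abs(a-b).max(2)[130:235,20:240]>60).sum(), abs(get_state()["qvel"]).max().round(4))
print(job.hand_in())
E
```

```text
bystander diff 0 0.0519
the job is handed in; nothing more can be done
None
```

The cap is locked at the stop, and I handed the job in at about 28 s on the robot's clock.

**What I did:** I gripped the cap by its hub and turned it about 45° clockwise until the lugs came over the slots. I then pressed it straight down 17 mm and turned it clockwise to the stop, released it and moved the arm clear.

**Last checks:**
- **Fully home:** the force jumped to 19 N after 17 mm of travel. In the side view the hub top sits within a pixel of where a fully home cap should be.
- **At the stop:** on the first turn the hub slipped in the pads at 0.2–0.3 Nm, close to sliding friction, so that did not prove the stop. I gripped again at 100 N and turned further; torque rose to 1.5 Nm while the bar angle changed by only about 1°.
- **Other things on the bench:** the top camera shows no change from the start in the area with the brush, core, beaker and lens.

**Disagreement:** my image measurements of the bar angle differ by several degrees (−46° to −53°, where 60° past the slots would be about −51°). I relied on the torque rather than the angle to judge the stop.

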